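Queue the film canisters and hold the gate on its third click

ROBOT

A 6-joint arm with a two-finger parallel gripper is mounted at the origin on the work surface. World frame = base frame: x ahead of the robot, y to its left, z up, the work surface at z = 0. Lengths are in m, angles in rad, forces in N, time in s.
With the tool pointing down it reaches from about 0.25 to 0.725 m from the base axis. Payload 4 kg.
Tool frame: the origin (TCP) lies where the fingers leave the gripper's body, on its centre line; the fingertips stand 73 mm ahead of it and the grasp point (between the pads) lies 54 mm ahead of it (bot.tips_ahead is the z of the fingertips in the tool frame, in m); z points along the fingers, y is the direction in which the jaws open and shut (so a half turn about z gives the same grasp; the last joint's range is limited). The gripper opens to 85 mm and grips with 20 to 120 N. Pads are 22 mm wide; open, the fingers measure 114 mm over their backs; the gripper's body (76 mm by 85 mm) begins 54 mm behind the grasp point. The pads swing forward as they close: fully open they stand 13 mm farther back than shut.
Start: joints at [1.35, 0.241, 0.005, 1.335, 0, 1.571], TCP at [0.11, 0.488, 0.304] pointing down, gripper open.
Joint ranges: [-2.72, 2.72], [-1.05, 1.87], [-1.09, 1.28], [-1.99, 2.15], [-1.42, 1.44], [-3.14, 3.14]. Speed limits (rad/s): [2.79, 2.79, 3.14, 3.14, 3.14, 3.14].

INTERFACE

Orientations are given as a unit quaternion [x, y, z, w].
In Python, from workcell import readout, camera, get_calibration, order, bot gives the robot as it stands.
- The arm moves only by the tool send_rows, never from a script. Its argument "moves" is a list of rows, each a list of 3 entries, a list of its own where there are three numbers: the shift along the tool's x, y, z in mm, then the turn, a rotation vector about the tool's x, y, z in rad, then the finger opening in mm, from 0 to 85.4. In form: [[[dx, dy, dz], [ax, ay, az], grip], ...]. A call has 1 to 12 rows; each row is the pose to reach, as a shift and turn from the pose measured when the call began, along the tool's axes at that moment; what a row does not reach only later rows make up. A row lasts 1/12 s, in which the tool goes at most 41.7 mm and 7.16 degrees, less where a joint would pass 70% of its speed; a pose out of reach is approached as far as the arm can. A call with a gripper value outside its range is refused whole. The fingers move at their own pace and stop on an object; the grip force is fixed at half the most. Time passes only in rows, so rows that repeat a pose let the fingers close. It gives the time, the measured TCP pose, the force and the opening at its end, in the units of the state.
- readout.get_obs(): the state, without advancing time (a new reading comes with each control period).
- camera(name): name is "side" or "top" or "wrist"; returns the picture (400x640x3 uint8, red, green, blue); there is no depth.
- get_calibration(name): a dict with "fx", "fy", "cx", "cy" (pixels), "k1" (the pictures are not rectified: a ray, as slopes to the right and down, at radius r is drawn at 1 + k1 r^2 times it, then the intrinsics apply), "R" (3x3) and "t" (3): a world point X has camera coordinates R X + t. Camera axes: x right, y down, z forward; pixel columns grow to the right and rows downward; lengths in m; the calibration is good to about 2 mm. A picture is of the moment at which its call begins: read the wrist's pose just before it. get_calibration takes no time and is no camera call; for the wrist camera it gives the pose at the moment of the call.
- order.job_done(): hands the job in, once; it reports no verdict.
The state is a dict: "clock": time; "joint_pos": joint angles; "joint_vel": joint speeds; "tau": joint torques, N m; "eef_pos": TCP position; "tool_rot": TCP orientation; "ft_force": force on the tool from outside, world axes, zero at the start; "ft_torque": the same for the moment, N m; "grip_width": finger opening in m.
Only numpy, scipy, OpenCV 4.12 (cv2) and the standard library are available. Lean on these libraries where they do the work, as an engineer would, in place of code of your own. Each camera call takes 0.05 s, during which the arm holds its last target. There are 200 camera calls.

TASK

Slide the two loose film canisters, one after the other, upright and without lifting them, into the lane of the feeder behind the one already in it, so that all three stand close together in single file up against the end stop. Then grip the black bar knob and turn it clockwise, feeling for the clicks, to the third click and not on to the fourth, which swings the brass gate across the mouth of the lane. The knob springs back when let go, so finish while still gripping it there, and leave the lever, prism housing, helicoid and cup where they are.

Things in the scene. Friction and masses are not known exactly. Their poses are not given: they have to be found in the camera images.
- feeder: Canister feeder, fixed to the desk. Origin: on the desk, middle of the lane's mouth; x runs into the lane, away from the robot, y left, z up. Lane: two aluminium rails 12 mm high, 6 thick, inner faces 42 mm apart, from x = 8 to 136 mm; lead-ins flare to 29 mm either side at x = -11. No floor: canisters slide on the desk. Canisters pushed home have centres at x = 114, 78, 42 mm, y = 0.
- lane_end (a point): Middle of the face of the end stop that closes the lane's far end, at desk height: feeder x = 132 mm, y = 0. The stop is 26 mm high, 54 wide, 10 thick.
- index (a joint): Knob angle, rad, growing clockwise seen from above; about 0 (-0.03) at rest. Clicks (detents) every 0.393 rad: first 0.393, second 0.785, third 1.178, fourth 1.571; it ends at 2.02. A spring turns it fully back to rest when let go: about 0.06 N m at rest, 0.1 at the third click, plus a ripple of about 0.03 N m at each click.
- gate_tip (a point): Free end of the brass gate arm, which turns with the knob: bar 10 mm wide, z = 18 to 26 mm, from the knob's axis to this point 125 mm out. At rest the tip is at feeder x = -115, y = -62 mm, on the robot's side, right of the lane; at the third click the arm points along feeder +y across the mouth.
- turn_grip (a point): Black bar on top of the knob: 46 mm long (its x axis), 14 wide (y), 32 tall, white line on top. Origin: centre of its underside, on the knob's axis (feeder x = 0, y = -110 mm), z = 35 mm. At rest it points 33.75 deg left of feeder +x, at the third click 33.75 deg right of it. Below it: brass wheel and dark base 96 mm wide; a steel block 22 mm high at feeder y = -159 to -189 mm.
- can_a: Loose film canister, blue with a blue cap, upright cylinder 36 mm across, 40 mm tall, 50 to 85 g. Origin: centre of its underside, z up. Stands on the desk on the robot's side of the lane's mouth.
- can_b: Loose film canister, red with a red cap, same size, 50 to 85 g; stands on the desk further left than the blue one.
- can_first: Film canister already in the lane, bare aluminium with a grey cap, same size; starts up to 14 mm short of the end stop and may be pushed along by the others. Origin: centre of its underside.
- advance_lever: Chrome film advance lever lying flat, 73 mm long, 10 mm high, right of the feeder. Leave alone. Origin: underside of its hub.
- prism_housing: Black prism housing, 56 x 62 mm, 42 mm high, right of the feeder. Leave alone. Origin: centre of its underside.
- helicoid: Green focusing helicoid, ring 60 mm across, 30 mm high, to the left of the lane's far end. Leave alone. Origin: centre of its underside.
- parts_cup: White ceramic parts cup, 64 mm across, 50 mm high, far left. Leave alone. Origin: centre of its underside.
There are look-alikes about, which are no part of the job. Several things have the shape of the can_b; the one meant has the colours described above.

How it is judged:
By the outcome, as a careful person would: the job done as asked, in the order asked, and still so for the second after the job is handed in, while the arm keeps its last pose, push and grip.
It also fails if it takes over 72 s, if anything falls off the work surface, if the arm or the gripper's body presses on something with over 40 N, if the wrist force passes 120 N, or if a joint passes its speed limit or range.

## Working session

There is one attempt and no reset: what is moved stays moved. The work goes in short steps, Python scripts to look and compute and a tool call to move; the robot and the scene stay as the last step left them, time stands still between calls to the robot, and variables do not carry over. Pictures are saved under pics/ and viewed, about 8 in all and at most 12, crops included, and the job is handed in when it is done.

Besides the shell and the picture viewer there is one more tool, called after ">>>" as name(argument=value, ...), one argument or row to a line, values as JSON. send_rows: Moves the arm, as the interface text tells. Its arguments: {"type":"object","properties":{"moves":{"type":"array","items":{"type":"array"}}},"required":["moves"]}

```bash
mkdir -p pics; ls; python3 - <<'E'
from workcell import readout,camera,get_calibration,bot
import cv2
o=readout.get_obs();print(o)
print(bot.tips_ahead)
for n in("top","side"):
    cv2.imwrite(f"pics/{n}0.png",camera(n)[:,:,::-1]);print(n,get_calibration(n))
E
```

```text
pics
{'clock': 0.0, 'joint_pos': array([1.34998095e+00, 2.41447201e-01, 3.70732031e-03, 1.33521361e+00,
       1.93214251e-05, 1.57081215e+00]), 'joint_vel': array([ 1.16954993e-03, -4.53749609e-04, -1.50679960e-04, -1.67415966e-03,
       -3.03869991e-05, -1.38876272e-03]), 'tau': array([-2.21436540e-04, -3.72314787e+01,  2.52410710e+01,  1.68673997e-02,
       -2.00938325e-05, -2.44333599e-06]), 'eef_pos': array([0.10940097, 0.48738249, 0.30298926]), 'tool_rot': array([ 1.10191329e-01,  9.93909809e-01, -1.07094990e-03, -1.28435209e-04]), 'ft_force': array([-0.04500794,  0.22614252,  0.42705066]), 'ft_torque': array([ 0.02979169, -0.07095262,  0.03519833]), 'grip_width': 0.08553916056687907}
0.0726
top {'fx': 423.80108111025277, 'fy': 423.80108111025277, 'cx': 316.37347847406727, 'cy': 198.9796685718966, 'k1': 0.037201917351180856, 'R': array([[-0.00231214, -0.99998147,  0.00563192],
       [-0.99278791,  0.00162038, -0.119873  ],
       [ 0.11986165, -0.00586847, -0.99277326]]), 't': array([0.03565785, 0.58010268, 1.02788309])}
side {'fx': 508.86158338962605, 'fy': 508.86158338962605, 'cx': 323.56097818849435, 'cy': 201.09674092343406, 'k1': -0.045414063332785845, 'R': array([[ 0.69655921, -0.71722775,  0.01973882],
       [-0.34406957, -0.35804261, -0.86799863],
       [ 0.62962005,  0.59782091, -0.49617412]]), 't': array([-0.37576318,  0.28163256,  0.8144924 ])}
```

View pics/top0.png

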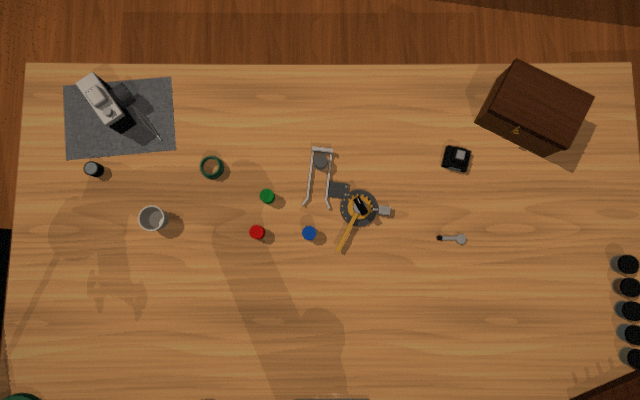

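View pics/side0.png

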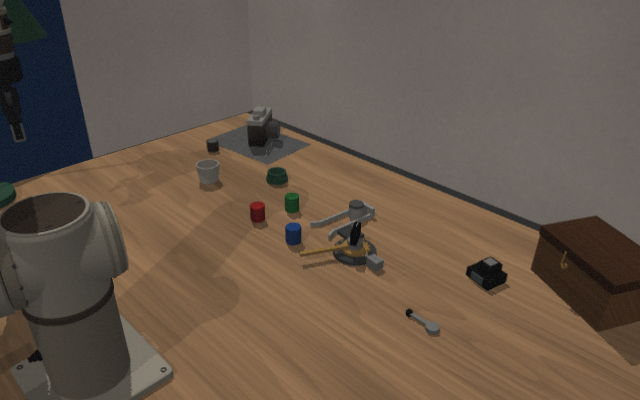

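The top view shows blue at (309,233), red at (257,233), a green look-alike at (267,196), the grey canister at (321,160), the knob at (359,208) and the gate tip at (341,250).

```bash
cat > h.py <<'E'
import numpy as np,cv2
from workcell import readout,camera,get_calibration
from scipy.spatial.transform import Rotation as Rn
def ray(c,px):
    K=np.array([[c['fx'],0,c['cx']],[0,c['fy'],c['cy']],[0,0,1]])
    p=cv2.undistortPoints(np.array([[px]],float),K,np.array([c['k1'],0,0,0,0.]))[0,0]
    R=np.array(c['R']);return -R.T@c['t'],R.T@np.array([p[0],p[1],1])
def onz(c,px,z):
    o,d=ray(c,px);return o+d*(z-o[2])/d[2]
def proj(c,X):
    q=np.array(c['R'])@X+c['t'];s=q[:2]/q[2];s=s*(1+c['k1']*(s@s));return np.array([c['fx']*s[0]+c['cx'],c['fy']*s[1]+c['cy']])
def blob(im,lo,hi,roi=None,mn=20):
    m=cv2.inRange(cv2.cvtColor(im,cv2.COLOR_RGB2HSV),np.array(lo),np.array(hi))
    if roi:
        k=np.zeros_like(m);k[roi[1]:roi[3],roi[0]:roi[2]]=1;m*=k
    n,l,s,c=cv2.connectedComponentsWithStats(m)
    return [(s[i,4],s[i,:4].tolist(),c[i].round(1)) for i in range(1,n) if s[i,4]>=mn]
BLUE=((105,150,60),(120,255,255));RED=((0,190,80),(4,255,255))
E
python3 - <<'E'
from h import *
im=cv2.imread("pics/top0.png")[:,:,::-1];c=get_calibration("top")
im=np.ascontiguousarray(im)
for n,(lo,hi) in dict(blue=BLUE,red=RED,brass=((15,150,110),(28,255,255))).items():
    for b in blob(im,lo,hi,(230,130,400,270)): print(n,b,onz(c,b[2],.035 if n!='brass' else .022))
cr=cv2.resize(im[135:260,240:400],None,fx=5,fy=5,interpolation=cv2.INTER_CUBIC)
cv2.imwrite("pics/c1.png",np.clip(cr[:,:,::-1].astype(float)*1.6,0,255))
E
```

```text
blue (np.int32(142), [302, 226, 14, 14], array([308.7, 232.6])) [0.49611451 0.05375721 0.035     ]
red (np.int32(157), [249, 225, 15, 14], array([256.2, 231.6])) [0.4989193  0.18390857 0.035     ]
brass (np.int32(36), [350, 136, 8, 14], array([353.3, 142.4])) [ 0.72850014 -0.06111163  0.022     ]
brass (np.int32(30), [314, 143, 20, 5], array([324.1, 144.6])) [0.72280951 0.01420357 0.022     ]
brass (np.int32(26), [336, 151, 13, 9], array([342.3, 154.8])) [ 0.6959627  -0.03245254  0.022     ]
brass (np.int32(24), [349, 151, 10, 9], array([353.1, 154.8])) [ 0.69591795 -0.06020665  0.022     ]
brass (np.int32(24), [359, 151, 12, 7], array([364.1, 153.9])) [ 0.69822442 -0.08850408  0.022     ]
brass (np.int32(20), [236, 172, 9, 9], array([239.6, 176.4])) [0.63999366 0.22994853 0.022     ]
brass (np.int32(41), [288, 185, 13, 11], array([293.8, 189.6])) [0.60584189 0.09180093 0.022     ]
brass (np.int32(20), [355, 184, 10, 5], array([359.2, 186.6])) [ 0.61330229 -0.07472962  0.022     ]
brass (np.int32(34), [311, 190, 12, 11], array([315.9, 195.1])) [0.59164722 0.03561741 0.022     ]
brass
[... 602 characters left out ...]
p.int32(22), [363, 241, 11, 6], array([368.3, 243.8])) [ 0.46840451 -0.09539014  0.022     ]
brass (np.int32(26), [261, 246, 13, 10], array([267.2, 249.5])) [0.45481431 0.15755562 0.022     ]
brass (np.int32(21), [327, 246, 7, 8], array([330. , 249.8])) [0.45365105 0.00065679 0.022     ]
brass (np.int32(40), [317, 255, 17, 8], array([325.4, 257.8])) [0.43388308 0.01226149 0.022     ]
brass (np.int32(51), [251, 256, 17, 14], array([260.3, 264.1])) [0.41887188 0.17422179 0.022     ]
brass (np.int32(22), [287, 260, 9, 7], array([291.1, 262.5])) [0.42253106 0.09772742 0.022     ][ WARN:0@0.635] global loadsave.cpp:1063 imwrite_ Unsupported depth image for selected encoder is fallbacked to CV_8U.
```

View pics/c1.png

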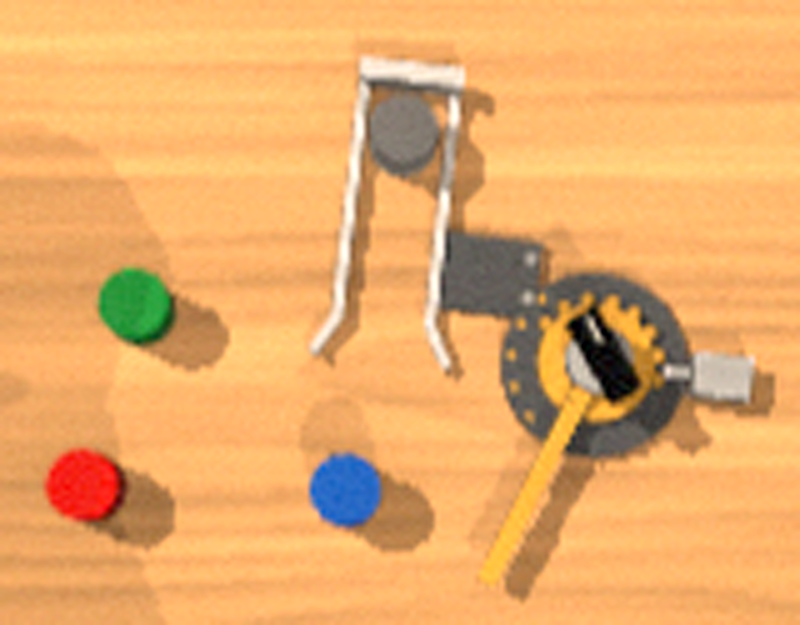

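```bash
cat >> h.py <<'E'
def fit(F,W):
    F=np.array(F);W=np.array(W);f=F-F.mean(0);w=W-W.mean(0)
    th=np.arctan2((f[:,0]*w[:,1]-f[:,1]*w[:,0]).sum(),(f*w).sum())
    R=np.array([[np.cos(th),-np.sin(th)],[np.sin(th),np.cos(th)]]);t=W.mean(0)-R@F.mean(0)
    return th,t,((F@R.T+t)-W)
E
python3 - <<'E'
from h import *
c=get_calibration("top")
L=[((318,351),-11,32,12),((449,370),-11,-32,12),((340,312),8,24,12),((434,322),8,-24,12),
((363,82),132,27,26),((462,90),132,-27,26),((361,58),142,27,26),((465,68),142,-27,26),((489,580),-115,-62,26),((603,353),0,-110,67)]
W=[onz(c,(p[0]/5+239.6,p[1]/5+134.6),z/1000)[:2]*1000 for p,x,y,z in L]
th,t,r=fit([(x,y) for _,x,y,_ in L],W);print(th,t);print(r.round(1))
R=np.array([[np.cos(th),-np.sin(th)],[np.sin(th),np.cos(th)]])
for n,p,z in (("blue",(345,490),40),("red",(85,485),40),("grey",(403,133),40),("green",(135,303),40)):
    w=onz(c,(p[0]/5+239.6,p[1]/5+134.6),z/1000)[:2]*1000; print(n,w.round(1),((w-t)@R).round(1))
for n,p in (("mouth",(0,0)),("knob",(0,-110)),("stop",(132,0)),("gate",(-115,-62))): print(n,(R@p+t).round(1))
# side check: triangulate blue/red tops via side blob
s=get_calibration("side")
im=np.ascontiguousarray(cv2.imread("pics/side0.png")[:,:,::-1])
for n,(lo,hi) in dict(blue=BLUE,red=RED).items():
    for b in blob(im,lo,hi): print(n,b,onz(s,b[2],.022))
E
```

```text
-0.10760489792006211 [573.93558229  33.98519995]
[[-1.6 -1.1]
 [ 1.5  2.2]
 [-3.6  0.1]
 [-3.5  0.6]
 [ 3.   1.8]
 [ 1.4 -1.2]
 [ 0.4 -0.3]
 [-0.1 -0.7]
 [ 1.3  2.3]
 [ 1.2 -3.7]]
blue [495.9  53.9] [-79.7  11.5]
red [498.7 182.2] [-90.7 139.3]
grey [675.5  24.7] [102.    1.6]
green [589.2 158.7] [  1.8 125.6]
mouth [573.9  34. ]
knob [562.1 -75.4]
stop [705.2  19.8]
gate [452.9 -15.3]
blue (np.int32(118), [286, 223, 15, 11], array([292.8, 227.5])) [0.51164649 0.07214022 0.022     ]
```

```bash
cat >> h.py <<'E'
def plan(*tg):
    "targets (x,y,z mm, yaw of tool x in rad), tool pointing down -> shift, turn from the present pose"
    o=readout.get_obs();R0=Rn.from_quat(o['tool_rot']);p=o['eef_pos']*1000
    print('clock %.2f'%o['clock'],'p',p.round(1),'yaw %.3f'%np.arctan2(*R0.as_matrix()[[1,0],0]),'F',o['ft_force'].round(1),'T',o['ft_torque'].round(2),'w %.1f'%(o['grip_width']*1e3))
    for x,y,z,a in tg:
        ex=np.array([np.cos(a),np.sin(a),0]);ez=np.array([0,0,-1.]);G=Rn.from_matrix(np.c_[ex,np.cross(ez,ex),ez])
        print((x,y,z,a),R0.inv().apply(np.array([x,y,z])-p).round(1).tolist(),(R0.inv()*G).as_rotvec().round(4).tolist())
E
python3 -c "
from h import *
plan((470,40,300,np.pi-.1076))"
```

```text
clock 0.10 p [109.4 487.5 303.1] yaw 2.921 F [ 0.2 -1.  -0.7] T [-0.    0.04  0.02] w 85.3
(470, 40, 300, 3.033992653589793) [-449.8, -357.6, 3.8] [-0.0019, -0.0001, -0.1132]
```

>>> send_rows(
  moves=[
    [[-40, -32, 1], [0, 0, -0.1], 85],
    [[-72, -57, 2], [0, 0, -0.113], 85],
    [[-104, -82, 3], [0, 0, -0.113], 85],
    [[-136, -107, 3], [0, 0, -0.113], 85],
    [[-168, -132, 3], [0, 0, -0.113], 85],
    [[-200, -158, 3], [0, 0, -0.113], 85],
    [[-232, -184, 3], [0, 0, -0.113], 85],
    [[-264, -210, 3], [0, 0, -0.113], 85],
    [[-296, -235, 3], [0, 0, -0.113], 85],
    [[-328, -260, 3], [0, 0, -0.113], 85],
    [[-360, -286, 3], [0, 0, -0.113], 85],
    [[-392, -311, 3], [0, 0, -0.113], 85],
  ],
)

```text
clock: 1.1
eef_pos: [0.4239, 0.0966, 0.3005]
tool_rot: [0.054, 0.999, -0.001, -0.0]
ft_force: [0.6, 1.1, -0.3]
grip_width: 0.085
```

```bash
python3 - <<'E'
from h import *
plan((470,40,300,np.pi-.1076))
cv2.imwrite("pics/w1.png",camera("wrist")[:,:,::-1])
c=get_calibration("wrist");np.save("w1.npy",c,allow_pickle=True)
print(-np.array(c['R']).T@c['t'],c['fx'])
E
```

```text
clock 1.10 p [423.9  96.6 300.5] yaw 3.033 F [ 0.6  1.1 -0.3] T [ 0.03 -0.05 -0.02] w 85.0
(470, 40, 300, 3.033992653589793) [-52.0, -51.3, 0.6] [-0.0018, -0.0006, -0.0005]
[0.35988614 0.09933775 0.36920217] 303.13208486982893
```

View pics/w1.png

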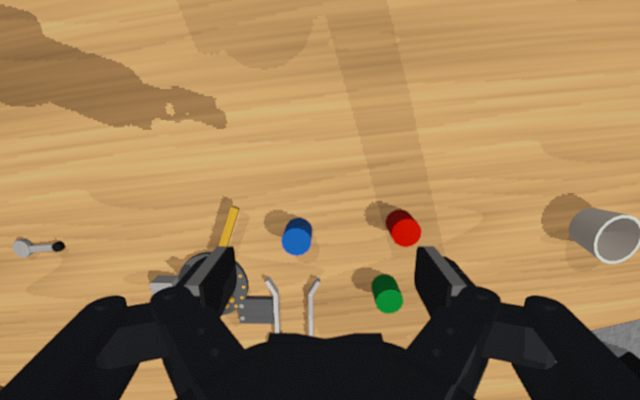

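The wrist view shows the blue cap at (297,243), the red cap at (406,233), the lead-in tips near (267,281) and (316,281), and the gate tip at (235,208). I'll turn these into positions.

```bash
python3 - <<'E'
from h import *
c=np.load("w1.npy",allow_pickle=True).item()
th,t=-.1076,np.array([573.9,34.])
R=np.array([[np.cos(th),-np.sin(th)],[np.sin(th),np.cos(th)]])
for n,p,z in (("blue",(296.5,243),40),("red",(406,233),40),("tipR",(266.5,281),12),("tipL",(316,281),12),("gate",(235,208),26)):
    w=onz(c,p,z/1000)[:2]*1000;print(n,w.round(1),((w-t)@R).round(1))
im=cv2.imread("pics/w1.png")[190:340,180:440]
cv2.imwrite("pics/w1c.png",cv2.resize(im,None,fx=3,fy=3,interpolation=cv2.INTER_CUBIC))
E
```

```text
blue [501.3  46.5] [-73.5   4.6]
red [503.4 175.3] [-85.3 132.9]
tipR [563.4  -5.8] [ -6.2 -40.7]
tipL [570.6  60. ] [-6.1 25.5]
gate [454.3 -22.4] [-112.8  -69. ]
```

View pics/w1c.png

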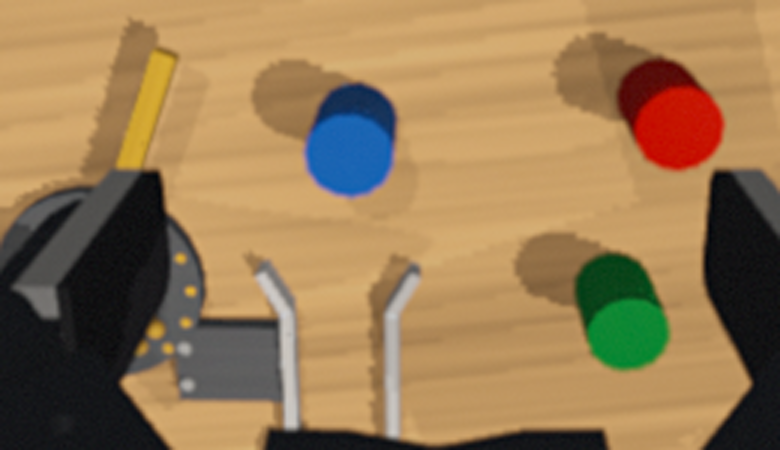

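The calibration was read 0.05 s after the picture while the arm was still settling, so the 7 mm shift is suspect. I'll move in, let it settle and repeat.

>>> send_rows(
  moves=[
    [[-12, -25, 30], [0, 0, 0], 85],
    [[-12, -50, 60], [0, 0, 0], 85],
    [[-12, -50, 60], [0, 0, 0], 85],
    [[-12, -50, 60], [0, 0, 0], 85],
    [[-12, -50, 60], [0, 0, 0], 85],
  ],
)

```text
clock: 1.57
eef_pos: [0.4348, 0.0404, 0.241]
tool_rot: [0.058, 0.998, -0.003, 0.002]
ft_force: [-0.3, 0.9, 0.0]
grip_width: 0.0847
```

```bash
python3 - <<'E'
from h import *
plan()
c=get_calibration("wrist");im=camera("wrist");np.save("w2.npy",c,allow_pickle=True)
cv2.imwrite("pics/w2.png",im[:,:,::-1])
print(np.abs(get_calibration("wrist")['t']-c['t']).max())
for n,(lo,hi) in dict(blue=((100,150,150),(120,255,255)),red=((0,190,150),(4,255,255))).items():
    for b in blob(im,lo,hi,mn=100): print(n,b,onz(c,b[2],.04))
a=im[190:400,180:480]
cv2.imwrite("pics/w2c.png",cv2.resize(a,None,fx=2.6,fy=2.6,interpolation=cv2.INTER_CUBIC)[:,:,::-1])
E
```

```text
clock 1.57 p [434.8  40.4 241. ] yaw 3.025 F [-0.3  0.9  0. ] T [ 0.04 -0.02 -0.01] w 84.7
0.0010385725143862712
blue (np.int32(864), [330, 233, 34, 32], array([346.8, 248.2])) [0.49297966 0.05265641 0.04      ]
red (np.int32(879), [463, 220, 35, 33], array([479.6, 236.6])) [0.49604208 0.18159362 0.04      ]
```

View pics/w2c.png

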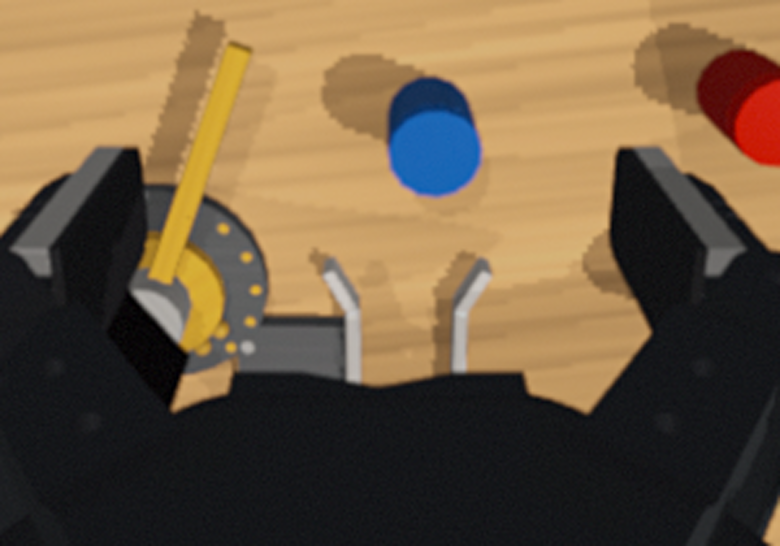

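```bash
python3 - <<'E'
from h import *
c=np.load("w2.npy",allow_pickle=True).item()
L=[((328,263),-11,-32,12),((487,265),-11,32,12),((354,308),8,-24,12),((460,308),8,24,12),((353,375),25,-24,12),((459,368),25,24,12),((239,45),-115,-62,26)]
W=[onz(c,(p[0]/2.6+179.7,p[1]/2.6+189.7),z/1000)[:2]*1000 for p,x,y,z in L]
th,t=-.1076,np.array([573.9,34.])
R=np.array([[np.cos(th),-np.sin(th)],[np.sin(th),np.cos(th)]])
for l,w in zip(L,W): print(l[1:],w.round(1),((w-t)@R).round(1))
i=[0,1,2,3,6];th,t,r=fit([L[k][1:3] for k in i],[W[k] for k in i]);print(th,t,r.round(1).tolist())
plan((494.5,53,89,np.pi-.1076))
E
```

```text
(-11, -32, 12) [552.9   2.5] [-17.5 -33.6]
(-11, 32, 12) [561.7  70.5] [-16.  35.]
(8, -24, 12) [576.7  10.8] [  5.3 -22.8]
(8, 24, 12) [582.   57.1] [ 5.6 23.8]
(25, -24, 12) [612.    5.9] [ 40.9 -23.9]
(25, 24, 12) [613.6  53.9] [37.3 24.1]
(-115, -62, 26) [447.3 -16.2] [-120.5  -63.5]
-0.1035786061106714 [569.48203997  34.78960119] [[2.3, 1.6], [0.1, -2.8], [-1.7, -0.7], [-2.1, 0.7], [1.4, 1.2]]
clock 1.62 p [435.4  40.9 241.8] yaw 3.026 F [ 1.5  0.3 -0.4] T [-0.03 -0.03  0.02] w 84.8
(494.5, 53, 89, 3.033992653589793) [-56.4, 19.7, 153.0] [-0.0053, 0.006, -0.0077]
```

The two views agree: the lane's lateral line is within 1 mm and the blue is within 3 mm. Next I descend on the blue canister and grip it above rail height.

>>> send_rows(
  moves=[
    [[-28, 10, 25], [-0.005, 0.006, -0.008], 85],
    [[-56, 20, 55], [-0.005, 0.006, -0.008], 85],
    [[-56, 20, 90], [-0.005, 0.006, -0.008], 85],
    [[-56, 20, 125], [-0.005, 0.006, -0.008], 85],
    [[-56, 20, 152], [-0.005, 0.006, -0.008], 85],
    [[-56, 20, 152], [-0.005, 0.006, -0.008], 60],
    [[-56, 20, 152], [-0.005, 0.006, -0.008], 45],
    [[-56, 20, 152], [-0.005, 0.006, -0.008], 33],
    [[-56, 20, 152], [-0.005, 0.006, -0.008], 30],
    [[-56, 20, 152], [-0.005, 0.006, -0.008], 30],
    [[-56, 20, 152], [-0.005, 0.006, -0.008], 30],
    [[-56, 20, 152], [-0.005, 0.006, -0.008], 30],
  ],
)

```text
clock: 2.62
eef_pos: [0.4965, 0.0539, 0.0931]
tool_rot: [0.053, 0.999, 0.001, 0.003]
ft_force: [-0.5, 2.3, 6.3]
grip_width: 0.034
```

```bash
cat >> h.py <<'E'
TH=-.1065;T0=np.array([572.5,34.3])
def F(x,y): 
    c,s=np.cos(TH),np.sin(TH);return T0+np.array([c*x-s*y,s*x+c*y])
def Fi(w):
    c,s=np.cos(TH),np.sin(TH);d=np.asarray(w)-T0;return np.array([c*d[0]+s*d[1],-s*d[0]+c*d[1]])
E
python3 - <<'E'
from h import *
Y=np.pi+TH
o=readout.get_obs();print(Fi(o['eef_pos'][:2]*1000))
plan((*F(-60,0),89,Y),(*F(-30,0),89,Y),(*F(0,0),89,Y),(*F(76,0),89,Y))
E
```

```text
[-77.70116403  11.44310991]
clock 2.62 p [496.5  53.9  93.1] yaw 3.035 F [-0.5  2.3  6.3] T [0.2  0.11 0.03] w 34.0
(np.float64(512.839946004983), np.float64(40.67792735233362), 89, 3.035092653589793) [-17.7, -11.4, 4.2] [0.0018, 0.0064, -0.0005]
(np.float64(542.6699730024915), np.float64(37.48896367616681), 89, 3.035092653589793) [-47.7, -11.4, 4.4] [0.0018, 0.0064, -0.0005]
(np.float64(572.5), np.float64(34.3), 89, 3.035092653589793) [-77.7, -11.4, 4.6] [0.0018, 0.0064, -0.0005]
(np.float64(648.0694017270216), np.float64(26.221292020377405), 89, 3.035092653589793) [-153.7, -11.4, 5.1] [0.0018, 0.0064, -0.0005]
```

>>> send_rows(
  moves=[
    [[-9, -6, 1], [0, 0, 0], 30],
    [[-18, -11, 1], [0, 0, 0], 30],
    [[-33, -11, 1], [0, 0, 0], 30],
    [[-48, -11.4, 1], [0, 0, 0], 30],
    [[-58, -11.4, 1], [0, 0, 0], 30],
    [[-68, -11.4, 1], [0, 0, 0], 30],
    [[-78, -11.4, 1], [0, 0, 0], 30],
    [[-88, -11.4, 1], [0, 0, 0], 30],
    [[-98, -11.4, 1], [0, 0, 0], 30],
    [[-98, -11.4, 1], [0, 0, 0], 30],
  ],
)

```text
clock: 3.45
eef_pos: [0.5956, 0.0312, 0.0935]
tool_rot: [0.054, 0.999, 0.001, 0.005]
ft_force: [0.7, 0.3, -0.9]
grip_width: 0.0337
```

```bash
python3 - <<'E'
from h import *
Y=np.pi+TH
o=readout.get_obs();print(Fi(o['eef_pos'][:2]*1000))
plan((*F(50,0),93,Y),(*F(78,0),93,Y))
c=get_calibration("wrist");im=camera("wrist");a=camera("top")[135:260,240:400]
im=cv2.resize(im[150:],(512,200));a=cv2.resize(a,(512,400),interpolation=cv2.INTER_CUBIC)
cv2.imwrite("pics/s3.png",np.vstack([a,im])[:,:,::-1])
E
```

```text
[23.28368665 -0.59388019]
clock 3.45 p [595.6  31.2  93.5] yaw 3.033 F [ 0.7  0.3 -0.9] T [-0.01 -0.06 -0.02] w 33.7
(np.float64(622.2167116625143), np.float64(28.985060539721978), 93, 3.035092653589793) [-26.7, 0.6, 0.7] [0.002, 0.0104, -0.0018]
(np.float64(650.0580701935222), np.float64(26.008694441966284), 93, 3.035092653589793) [-54.7, 0.7, 1.0] [0.002, 0.0104, -0.0018]
```

View pics/s3.png

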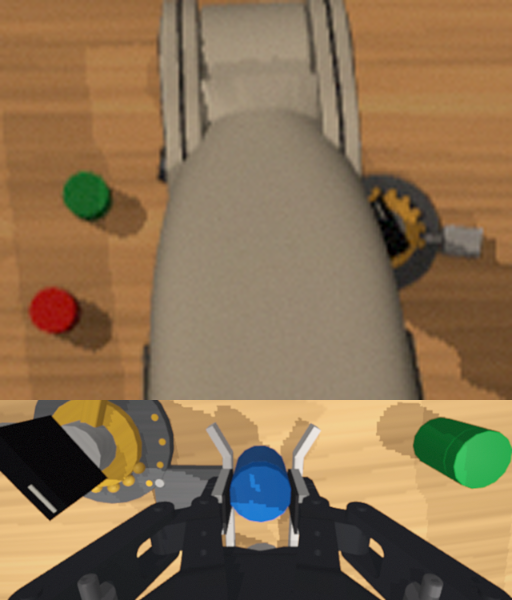

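The blue is inside the lane at x≈23 mm, and the lane force is about zero. Vertical force is slightly negative, so I'll press down a touch to be sure it slides, then go on.

>>> send_rows(
  moves=[
    [[0, 0.6, 2.5], [0.002, 0.01, -0.002], 30],
    [[-8, 0.6, 3], [0.002, 0.01, -0.002], 30],
    [[-17, 0.6, 3], [0.002, 0.01, -0.002], 30],
    [[-27, 0.6, 3], [0.002, 0.01, -0.002], 30],
    [[-34, 0.6, 3], [0.002, 0.01, -0.002], 30],
    [[-40, 0.6, 3], [0.002, 0.01, -0.002], 30],
    [[-46, 0.6, 3], [0.002, 0.01, -0.002], 30],
    [[-50, 0.7, 3], [0.002, 0.01, -0.002], 30],
    [[-53, 0.7, 3], [0.002, 0.01, -0.002], 30],
    [[-53, 0.7, 3], [0.002, 0.01, -0.002], 30],
  ],
)

```text
clock: 4.38
eef_pos: [0.6439, 0.0269, 0.0927]
tool_rot: [0.053, 0.999, 0.0, -0.003]
ft_force: [-9.5, 1.1, 13.3]
grip_width: 0.0341
```

```bash
python3 - <<'E'
from h import *
Y=np.pi+TH
o=readout.get_obs();print(Fi(o['eef_pos'][:2]*1000))
plan((*F(82,0),93,Y))
E
```

```text
[71.77034715  0.23809008]
clock 4.38 p [643.9  26.9  92.7] yaw 3.036 F [-9.5  1.1 13.3] T [ 0.27  2.15 -0.02] w 34.1
(np.float64(654.0354071265233), np.float64(25.583499285144043), 93, 3.035092653589793) [-10.2, -0.2, -0.4] [0.0002, -0.0066, 0.0011]
```

>>> send_rows(
  moves=[
    [[-3, 0, -0.5], [0, -0.005, 0], 30],
    [[-6, 0, -0.5], [0, -0.005, 0], 30],
    [[-8, 0, -0.5], [0, -0.005, 0], 30],
    [[-8, 0, -0.5], [0, -0.005, 0], 30],
  ],
)

```text
clock: 4.72
eef_pos: [0.6521, 0.026, 0.0929]
tool_rot: [0.053, 0.999, 0.0, -0.001]
ft_force: [-1.1, -0.1, -0.4]
grip_width: 0.0341
```

```bash
python3 - <<'E'
from h import *
Y=np.pi+TH
o=readout.get_obs();print(Fi(o['eef_pos'][:2]*1000))
plan()
c=get_calibration("wrist");im=camera("wrist");b=camera("side")[180:300,270:420]
b=cv2.resize(b,(700,560),interpolation=cv2.INTER_CUBIC)
cv2.imwrite("pics/s4.png",b[:,:,::-1])
E
```

```text
[80.0423655   0.16275954]
clock 4.72 p [652.1  26.   92.9] yaw 3.036 F [-1.1 -0.1 -0.4] T [ 0.07  0.06 -0.02] w 34.1
```

View pics/s4.png

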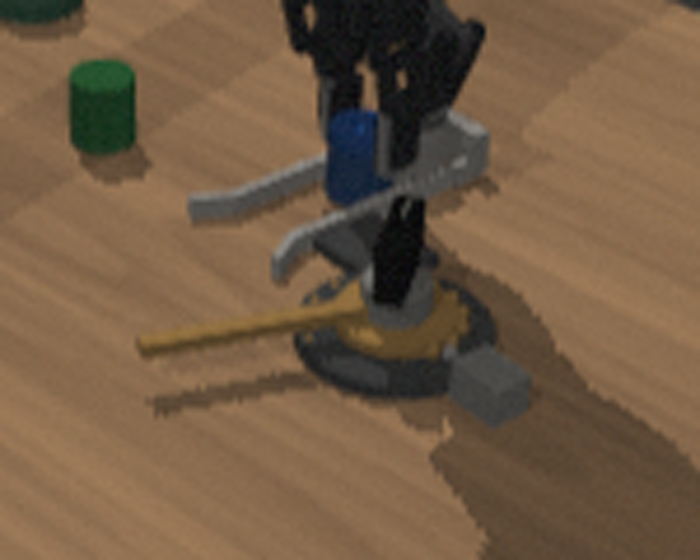

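The side view shows the blue upright between the rails with the knob clear. It is still moving freely, so I'll continue until I feel the stop.

>>> send_rows(
  moves=[
    [[-2, 0, 0.2], [0, 0, 0], 30],
    [[-4, 0, 0.2], [0, 0, 0], 30],
    [[-6, 0, 0.2], [0, 0, 0], 30],
    [[-6, 0, 0.2], [0, 0, 0], 30],
  ],
)

```text
clock: 5.15
eef_pos: [0.6557, 0.0256, 0.0927]
tool_rot: [0.053, 0.999, 0.0, -0.004]
ft_force: [-7.5, 0.9, 7.4]
grip_width: 0.0341
```

```bash
python3 - <<'E'
from h import *
o=readout.get_obs();print(Fi(o['eef_pos'][:2]*1000));plan()
E
```

```text
[83.69334569  0.17497841]
clock 5.15 p [655.7  25.6  92.7] yaw 3.036 F [-7.5  0.9  7.4] T [ 0.16  1.65 -0.  ] w 34.1
```

>>> send_rows(
  moves=[
    [[-3, 0, -0.5], [0, -0.004, 0], 30],
    [[-5, 0, -0.5], [0, -0.004, 0], 30],
    [[-7, 0, -0.5], [0, -0.004, 0], 30],
    [[-7, 0, -0.5], [0, -0.004, 0], 30],
  ],
)

```text
clock: 5.48
eef_pos: [0.6567, 0.0255, 0.0927]
tool_rot: [0.052, 0.999, 0.0, -0.009]
ft_force: [-18.5, 1.9, 13.7]
grip_width: 0.0339
```

```bash
python3 - <<'E'
from h import *
o=readout.get_obs();print(Fi(o['eef_pos'][:2]*1000));plan()
E
```

```text
[84.64336813  0.16938883]
clock 5.48 p [656.7  25.5  92.7] yaw 3.037 F [-18.5   1.9  13.7] T [0.3  3.66 0.02] w 33.9
```

It is at the stop: 18 N at x≈84 in my frame. I release with a small opening, rise, and go to the red.

>>> send_rows(
  moves=[
    [[2, 0, -0.5], [0, -0.008, 0], 30],
    [[2, 0, -0.5], [0, -0.008, 0], 45],
    [[2, 0, -0.5], [0, -0.008, 0], 52],
    [[2, 0, -0.5], [0, -0.008, 0], 52],
    [[2, 0, -0.5], [0, -0.008, 0], 52],
    [[2, 0, -20], [0, -0.008, 0], 52],
    [[2, 0, -50], [0, -0.008, 0], 52],
    [[2, 0, -85], [0, -0.008, 0], 60],
    [[30, 5, -110], [0, -0.008, 0], 85],
    [[60, 10, -110], [0, -0.008, 0], 85],
    [[60, 10, -110], [0, -0.008, 0], 85],
  ],
)

```text
clock: 6.4
eef_pos: [0.5954, 0.0424, 0.2047]
tool_rot: [0.052, 0.999, 0.0, -0.007]
ft_force: [-1.0, -1.3, -1.8]
grip_width: 0.0849
```

```bash
python3 - <<'E'
from h import *
plan((490,178,190,np.pi+TH),(495.5,181.5,91,np.pi+TH))
c=get_calibration("wrist");im=camera("wrist");a=camera("top")
for n,(lo,hi) in dict(blue=((100,150,100),(120,255,255)),red=((0,190,120),(4,255,255))).items():
    for b in blob(im,lo,hi,mn=100): print(n,b,onz(c,b[2],.04))
np.save("w4.npy",c,allow_pickle=True)
cv2.imwrite("pics/w4.png",np.vstack([cv2.resize(a[135:260,240:400],(384,300)),cv2.resize(im[160:],(480,180))[:,48:432]])[:,:,::-1])
E
```

```text
clock 6.40 p [595.4  42.4 204.7] yaw 3.038 F [-1.  -1.3 -1.8] T [-0.01  0.1  -0.02] w 84.9
(490, 178, 190, 3.035092653589793) [118.7, 124.0, 16.3] [0.0001, -0.0138, 0.0031]
(495.5, 181.5, 91, 3.035092653589793) [112.2, 128.0, 115.2] [0.0001, -0.0138, 0.0031]
blue (np.int32(1355), [294, 238, 39, 44], array([313.7, 260.6])) [0.64177651 0.02699843 0.04      ]
red (np.int32(1780), [479, 36, 46, 50], array([501.1,  59.9])) [0.49786613 0.18113695 0.04      ]
```

View pics/w4.png

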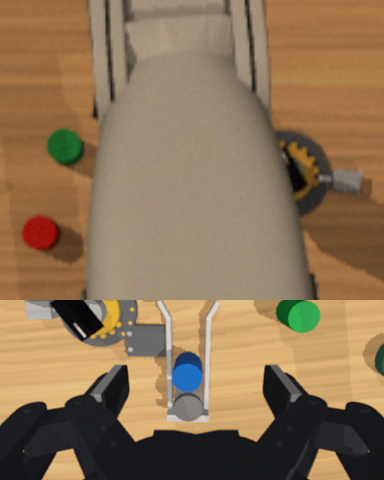

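Blue stands in the lane against the grey canister, which is against the stop; all upright. Now the red.

>>> send_rows(
  moves=[
    [[35, 38, 5], [0, -0.013, 0.003], 85],
    [[70, 76, 5], [0, -0.013, 0.003], 85],
    [[100, 110, 5], [0, -0.013, 0.003], 85],
    [[115, 128, 20], [0, -0.013, 0.003], 85],
    [[115, 128, 50], [0, -0.013, 0.003], 85],
    [[115, 128, 85], [0, -0.013, 0.003], 85],
    [[115, 128, 113], [0, -0.013, 0.003], 85],
    [[115, 128, 113], [0, -0.013, 0.003], 60],
    [[115, 128, 113], [0, -0.013, 0.003], 40],
    [[115, 128, 113], [0, -0.013, 0.003], 30],
    [[115, 128, 113], [0, -0.013, 0.003], 30],
    [[115, 128, 113], [0, -0.013, 0.003], 30],
  ],
)

```text
clock: 7.5
eef_pos: [0.4997, 0.1815, 0.0947]
tool_rot: [0.054, 0.999, 0.001, 0.004]
ft_force: [0.4, 0.2, 0.5]
grip_width: 0.0338
```

>>> send_rows(
  moves=[
    [[0, 0, 0], [0, 0, 0], 30],
    [[0, 0, 0], [0, 0, 0], 30],
  ],
)

```text
clock: 7.67
eef_pos: [0.5011, 0.1817, 0.0964]
tool_rot: [0.054, 0.999, 0.002, 0.006]
ft_force: [0.6, 0.1, -0.3]
grip_width: 0.0341
```

```bash
python3 - <<'E'
from h import *
Y=np.pi+TH
o=readout.get_obs();print(Fi(o['eef_pos'][:2]*1000))
plan((*F(-75,0),93,Y),(*F(-30,0),93,Y),(*F(30,0),93,Y))
c=get_calibration("wrist");im=camera("wrist")
for b in blob(im,(0,190,120),(4,255,255),mn=100): print(b,onz(c,b[2],.04))
cv2.imwrite("pics/w5.png",im[:,:,::-1])
E
```

```text
[-86.6833606  138.97636434]
clock 7.67 p [501.1 181.7  96.4] yaw 3.033 F [ 0.6  0.1 -0.3] T [ 0.04  0.   -0.03] w 34.1
(np.float64(497.92493250622863), np.float64(42.27240919041703), 93, 3.035092653589793) [-11.9, -139.0, 3.0] [0.004, 0.0119, -0.0018]
(np.float64(542.6699730024915), np.float64(37.48896367616681), 93, 3.035092653589793) [-56.9, -138.9, 3.6] [0.004, 0.0119, -0.0018]
(np.float64(602.3300269975085), np.float64(31.111036323833186), 93, 3.035092653589793) [-116.9, -138.8, 4.3] [0.004, 0.0119, -0.0018]
(np.int32(4264), [288, 225, 75, 73], array([324.3, 261.7])) [0.49738528 0.18116052 0.04      ]
```

Tool z crept up 1.7 mm, so I'll press back down until desk contact shows before sliding.

>>> send_rows(
  moves=[
    [[0, 0, 1.5], [0.004, 0.012, -0.002], 30],
    [[0, 0, 3], [0.004, 0.012, -0.002], 30],
    [[0, 0, 3], [0.004, 0.012, -0.002], 30],
  ],
)

```text
clock: 7.97
eef_pos: [0.5007, 0.1816, 0.0946]
tool_rot: [0.053, 0.999, -0.0, -0.0]
ft_force: [-4.1, -0.5, 13.1]
grip_width: 0.0338
```

```bash
python3 - <<'E'
from h import *
Y=np.pi+TH
plan((*F(-75,0),93,Y),(*F(-30,0),93,Y),(*F(30,0),93,Y))
im=camera("side")[190:250,235:300]
cv2.imwrite("pics/s5.png",cv2.resize(im,(520,480),interpolation=cv2.INTER_CUBIC)[:,:,::-1])
E
```

```text
clock 7.97 p [500.7 181.6  94.6] yaw 3.035 F [-4.1 -0.5 13.1] T [-0.36  0.84  0.04] w 33.8
(np.float64(497.92493250622863), np.float64(42.27240919041703), 93, 3.035092653589793) [-12.0, -138.8, 1.6] [-0.0004, -0.0009, 0.0002]
(np.float64(542.6699730024915), np.float64(37.48896367616681), 93, 3.035092653589793) [-57.0, -138.8, 1.6] [-0.0004, -0.0009, 0.0002]
(np.float64(602.3300269975085), np.float64(31.111036323833186), 93, 3.035092653589793) [-117.0, -138.8, 1.5] [-0.0004, -0.0009, 0.0002]
```

View pics/s5.png

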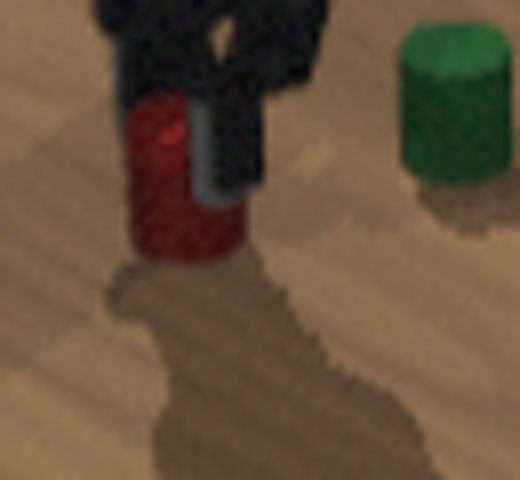

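The red stands flat on the desk, with contact felt at about z 95 mm. Now I slide it across to the lane line, then in.

>>> send_rows(
  moves=[
    [[-2, -12, 0.5], [0, 0, 0], 30],
    [[-4, -28, 0.5], [0, 0, 0], 30],
    [[-6, -46, 0.5], [0, 0, 0], 30],
    [[-8, -64, 0.5], [0, 0, 0], 30],
    [[-10, -82, 0.5], [0, 0, 0], 30],
    [[-12, -100, 0.5], [0, 0, 0], 30],
    [[-14, -118, 0.5], [0, 0, 0], 30],
    [[-22, -132, 0.5], [0, 0, 0], 30],
    [[-35, -138.6, 0.5], [0, 0, 0], 30],
    [[-48, -138.8, 0.5], [0, 0, 0], 30],
    [[-57, -138.8, 0.5], [0, 0, 0], 30],
    [[-57, -138.8, 0.5], [0, 0, 0], 30],
  ],
)

```text
clock: 9.02
eef_pos: [0.5442, 0.0367, 0.0944]
tool_rot: [0.054, 0.999, -0.0, 0.0]
ft_force: [-0.2, -0.8, 0.9]
grip_width: 0.034
```

```bash
python3 - <<'E'
from h import *
Y=np.pi+TH
o=readout.get_obs();print(Fi(o['eef_pos'][:2]*1000))
plan((*F(30,0),94,Y))
E
```

```text
[-28.36731778  -0.60507612]
clock 9.02 p [544.2  36.7  94.4] yaw 3.034 F [-0.2 -0.8  0.9] T [-0.07 -0.29 -0.05] w 34.0
(np.float64(602.3300269975085), np.float64(31.111036323833186), 94, 3.035092653589793) [-58.4, 0.7, 0.5] [-0.0003, 0.0008, -0.0009]
```

>>> send_rows(
  moves=[
    [[-8, 0.7, 1], [0, 0, 0], 30],
    [[-16, 0.7, 1], [0, 0, 0], 30],
    [[-25, 0.7, 1], [0, 0, 0], 30],
    [[-34, 0.7, 1], [0, 0, 0], 30],
    [[-43, 0.7, 1], [0, 0, 0], 30],
    [[-52, 0.7, 1], [0, 0, 0], 30],
    [[-60, 0.7, 1], [0, 0, 0], 30],
    [[-66, 0.7, 1], [0, 0, 0], 30],
    [[-70, 0.7, 1], [0, 0, 0], 30],
    [[-70, 0.7, 1], [0, 0, 0], 30],
  ],
)

```text
clock: 9.85
eef_pos: [0.6126, 0.0298, 0.0942]
tool_rot: [0.054, 0.999, -0.0, -0.001]
ft_force: [-4.3, -0.6, 8.4]
grip_width: 0.0338
```

>>> send_rows(
  moves=[
    [[-2, 0, 0.3], [0, 0, 0], 30],
    [[-4, 0, 0.3], [0, 0, 0], 30],
    [[-6, 0, 0.3], [0, 0, 0], 30],
    [[-6, 0, 0.3], [0, 0, 0], 30],
  ],
)

```text
clock: 10.18
eef_pos: [0.617, 0.0292, 0.0943]
tool_rot: [0.053, 0.999, -0.0, -0.003]
ft_force: [-4.7, -0.5, 7.0]
grip_width: 0.0338
```

```bash
python3 - <<'E'
from h import *
o=readout.get_obs();print(Fi(o['eef_pos'][:2]*1000));plan()
E
```

```text
[44.80986158 -0.35009247]
clock 10.18 p [617.   29.2  94.3] yaw 3.035 F [-4.7 -0.5  7. ] T [0.07 1.08 0.01] w 33.8
```

>>> send_rows(
  moves=[
    [[-3, 0, 0], [0, 0, 0], 30],
    [[-5, 0, 0], [0, 0, 0], 30],
    [[-7, 0, 0], [0, 0, 0], 30],
    [[-7, 0, 0], [0, 0, 0], 30],
  ],
)

```text
clock: 10.52
eef_pos: [0.6229, 0.0284, 0.0943]
tool_rot: [0.053, 0.999, -0.0, -0.004]
ft_force: [-4.4, -0.2, 6.0]
grip_width: 0.0339
```

```bash
python3 - <<'E'
from h import *
o=readout.get_obs();print(Fi(o['eef_pos'][:2]*1000));plan()
E
```

```text
[50.72930426 -0.46924385]
clock 10.52 p [622.9  28.4  94.3] yaw 3.035 F [-4.4 -0.2  6. ] T [ 0.05  0.82 -0.02] w 33.9
```

>>> send_rows(
  moves=[
    [[-3, 0, 0], [0, -0.004, 0], 30],
    [[-5, 0, 0], [0, -0.004, 0], 30],
    [[-7, 0, 0], [0, -0.004, 0], 30],
    [[-7, 0, 0], [0, -0.004, 0], 30],
  ],
)

```text
clock: 10.85
eef_pos: [0.624, 0.0283, 0.0941]
tool_rot: [0.053, 0.999, -0.0, -0.008]
ft_force: [-17.1, 2.1, 16.5]
grip_width: 0.0338
```

```bash
python3 - <<'E'
from h import *
o=readout.get_obs();print(Fi(o['eef_pos'][:2]*1000));plan()
E
```

```text
[51.80935196 -0.49262803]
clock 10.85 p [624.   28.3  94.1] yaw 3.036 F [-17.1   2.1  16.5] T [ 0.44  3.63 -0.  ] w 33.8
```

Same signature (17 N, hard stop). Release, rise and check.

>>> send_rows(
  moves=[
    [[2, 0, -0.3], [0, -0.008, 0], 30],
    [[2, 0, -0.3], [0, -0.008, 0], 45],
    [[2, 0, -0.3], [0, -0.008, 0], 52],
    [[2, 0, -0.3], [0, -0.008, 0], 52],
    [[2, 0, -0.3], [0, -0.008, 0], 52],
    [[2, 0, -20], [0, -0.008, 0], 52],
    [[2, 0, -50], [0, -0.008, 0], 52],
    [[2, 0, -85], [0, -0.008, 0], 60],
    [[-10, -5, -120], [0, -0.008, 0], 70],
    [[-10, -25, -120], [0, -0.008, 0], 70],
    [[-10, -25, -120], [0, -0.008, 0], 70],
    [[-10, -25, -120], [0, -0.008, 0], 70],
  ],
)

```text
clock: 11.85
eef_pos: [0.6337, 0.0015, 0.2143]
tool_rot: [0.054, 0.999, -0.0, -0.004]
ft_force: [-0.5, -0.6, -0.3]
grip_width: 0.0697
```

```bash
python3 - <<'E'
from h import *
plan()
c=get_calibration("wrist");im=camera("wrist")
np.save("w6.npy",c,allow_pickle=True)
cv2.imwrite("pics/w6.png",cv2.resize(im[100:330,130:420],None,fx=2.6,fy=2.6,interpolation=cv2.INTER_CUBIC)[:,:,::-1])
E
```

```text
clock 11.85 p [633.7   1.5 214.3] yaw 3.034 F [-0.5 -0.6 -0.3] T [-0.03  0.01 -0.02] w 69.7
```

View pics/w6.png

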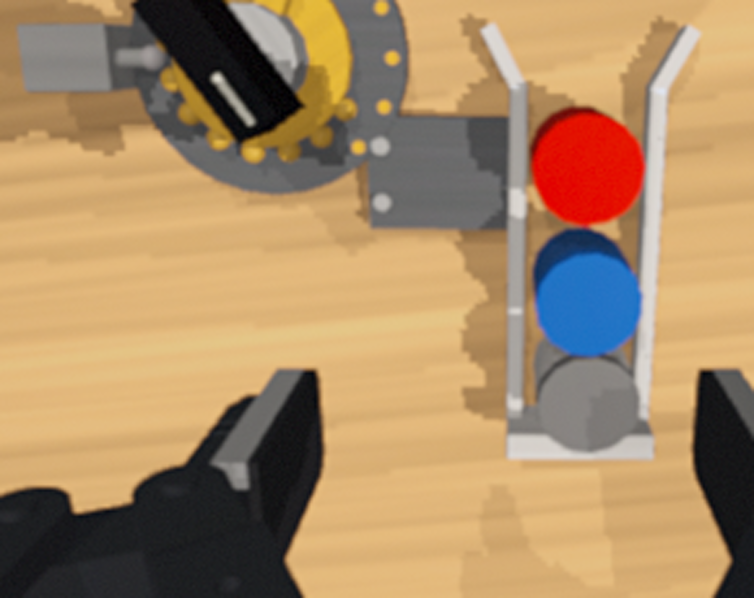

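```bash
python3 - <<'E'
from h import *
c=np.load("w6.npy",allow_pickle=True).item()
for n,p,z in (("red",(587,167),40),("blue",(587,303),40),("grey",(588,402),40),("stopfrontL",(643,435),26),("stopfrontR",(508,435),26),("stopbackR",(508,459),26),("stopbackL",(653,459),26),("tipR",(489,28),12),("tipL",(693,33),12),("bendR",(516,88),12),("bendL",(660,90),12),("line end near grip end",(270,120),67),("bar far corner L",(302,102),67),("bar far corner R",(248,140),67)):
    w=onz(c,(p[0]/2.6+129.7,p[1]/2.6+99.7),z/1000)[:2]*1000;print(n,w.round(1),Fi(w).round(1))
E
```

```text
red [604.4  28.4] [32.4 -2.5]
blue [648.7  24.7] [76.8 -1.4]
grey [683.8  22.2] [112.   -0.2]
stopfrontL [705.8  41.8] [131.8  21.6]
stopfrontR [700.5  -6.8] [131.6 -27.2]
stopbackR [710.1  -7.8] [141.3 -27.2]
stopbackL [715.9  44.8] [141.5  25.7]
tipR [559.    2.2] [-10.  -33.3]
tipL [567.8  69.7] [-8.5 34.7]
bendR [579.5   9.1] [  9.6 -24.3]
bendL [585.3  57.5] [10.3 24.5]
line end near grip end [577.8 -58.9] [ 15.2 -92.1]
bar far corner L [574.  -49.3] [ 10.4 -83. ]
bar far corner R [582.5 -66. ] [ 20.6 -98.6]
```

Grey is at 112 and blue at 77, as expected, but red reads x≈32 instead of 42. I'll check whether it is short, raised or tilted.

```bash
python3 - <<'E'
from h import *
c=np.load("w6.npy",allow_pickle=True).item()
cam=-np.array(c['R']).T@c['t']*1000;print("cam",cam.round(0),Fi(cam[:2]).round(0))
a=np.linspace(0,2*np.pi,40)
for n,x in (("grey",112),("blue",77),("red",32),("red",41)):
  for z in (0,40,50):
    P=[proj(c,np.r_[F(x+18*np.cos(t),-1.5+18*np.sin(t)),z]/1000) for t in a]
    P=(np.array(P)-[129.7,99.7])*2.6;print(n,x,z,P.min(0).round(),P.max(0).round())
E
```

```text
cam [566.   8. 284.] [ -4. -27.]
grey 112 0 [528. 313.] [621. 400.]
grey 112 40 [531. 352.] [637. 450.]
grey 112 50 [532. 364.] [642. 465.]
blue 77 0 [529. 223.] [625. 315.]
blue 77 40 [531. 250.] [642. 355.]
blue 77 50 [532. 258.] [647. 367.]
red 32 0 [529.  99.] [629. 199.]
red 32 40 [532. 107.] [648. 222.]
red 32 50 [533. 110.] [654. 229.]
red 41 0 [529. 125.] [628. 223.]
red 41 40 [532. 137.] [647. 250.]
red 41 50 [533. 141.] [652. 258.]
```

Red is upright but 9 mm short (it slid between the pads). I'll push it home from behind with the closed fingers.

```bash
python3 - <<'E'
from h import *
Y=np.pi+TH
plan((*F(-30,-1),210,Y),(*F(-30,-1),91,Y),(*F(0,-1),91,Y))
E
```

```text
clock 11.90 p [633.1   2.1 213.3] yaw 3.035 F [-0.7 -0.1 -0.8] T [ 0.01  0.04 -0.01] w 70.1
(np.float64(542.5636742132859), np.float64(36.494629442916526), 210, 3.035092653589793) [93.7, 24.5, 4.2] [-0.0007, -0.0097, -0.0003]
(np.float64(542.5636742132859), np.float64(36.494629442916526), 91, 3.035092653589793) [92.5, 24.6, 123.2] [-0.0007, -0.0097, -0.0003]
(np.float64(572.3937012107945), np.float64(33.30566576674971), 91, 3.035092653589793) [62.5, 24.6, 122.9] [-0.0007, -0.0097, -0.0003]
```

>>> send_rows(
  moves=[
    [[35, 9, 4], [0, -0.01, 0], 40],
    [[70, 18, 4], [0, -0.01, 0], 10],
    [[93, 25, 4], [0, -0.01, 0], 0],
    [[93, 25, 30], [0, -0.01, 0], 0],
    [[93, 25, 65], [0, -0.01, 0], 0],
    [[93, 25, 100], [0, -0.01, 0], 0],
    [[93, 25, 122], [0, -0.01, 0], 0],
    [[93, 25, 122], [0, -0.01, 0], 0],
    [[85, 25, 122], [0, -0.01, 0], 0],
    [[75, 25, 122], [0, -0.01, 0], 0],
    [[66, 25, 122], [0, -0.01, 0], 0],
    [[60, 25, 122], [0, -0.01, 0], 0],
  ],
)

```text
clock: 12.9
eef_pos: [0.5779, 0.0336, 0.094]
tool_rot: [0.053, 0.999, -0.0, 0.003]
ft_force: [0.3, -0.2, -0.4]
grip_width: -0.0
```

```bash
python3 - <<'E'
from h import *
o=readout.get_obs();print(Fi(o['eef_pos'][:2]*1000));plan()
E
```

```text
[ 5.44860993 -0.07370598]
clock 12.90 p [577.9  33.6  94. ] yaw 3.035 F [ 0.3 -0.2 -0.4] T [-0.03 -0.   -0.  ] w -0.0
```

Advance gently until contact force shows.

>>> send_rows(
  moves=[
    [[-3, 0, 0], [0, 0, 0], 0],
    [[-6, 0, 0], [0, 0, 0], 0],
    [[-8, 0, 0], [0, 0, 0], 0],
    [[-8, 0, 0], [0, 0, 0], 0],
  ],
)

```text
clock: 13.23
eef_pos: [0.586, 0.0328, 0.0943]
tool_rot: [0.053, 0.999, -0.0, 0.003]
ft_force: [0.1, 0.3, -0.6]
grip_width: -0.0001
```

>>> send_rows(
  moves=[
    [[-2, 0, 0], [0, 0, 0], 0],
    [[-3, 0, 0], [0, 0, 0], 0],
    [[-4, 0, 0], [0, 0, 0], 0],
    [[-4, 0, 0], [0, 0, 0], 0],
  ],
)

```text
clock: 13.57
eef_pos: [0.5871, 0.0327, 0.0942]
tool_rot: [0.053, 0.999, 0.0, -0.001]
ft_force: [-8.5, -0.2, 6.2]
grip_width: -0.0003
```

>>> send_rows(
  moves=[
    [[-2, 0, 0], [0, 0, 0], 0],
    [[-3, 0, 0], [0, 0, 0], 0],
    [[-4, 0, 0], [0, 0, 0], 0],
    [[-4, 0, 0], [0, 0, 0], 0],
  ],
)

```text
clock: 13.9
eef_pos: [0.5876, 0.0325, 0.0941]
tool_rot: [0.053, 0.999, 0.0, -0.004]
ft_force: [-10.6, 0.9, 9.0]
grip_width: 0.0
```

```bash
python3 - <<'E'
from h import *
o=readout.get_obs();print(Fi(o['eef_pos'][:2]*1000));plan()
E
```

```text
[15.24034178 -0.13832683]
clock 13.90 p [587.6  32.5  94.1] yaw 3.036 F [-10.6   0.9   9. ] T [0.24 2.08 0.  ] w 0.0
```

Contact at the expected place (x≈15, 10 N, no motion). Back off, rise, and look again on the way to the knob.

>>> send_rows(
  moves=[
    [[4, 0, 0], [0, -0.006, 0], 0],
    [[12, 0, 0], [0, -0.006, 0], 0],
    [[15, 0, -30], [0, -0.006, 0], 0],
    [[5, -10, -65], [0, -0.006, 0], 20],
    [[-15, -30, -100], [0, -0.006, 0], 50],
    [[-45, -30, -120], [0, -0.006, 0], 70],
    [[-45, -30, -120], [0, -0.006, 0], 70],
    [[-45, -30, -120], [0, -0.006, 0], 70],
  ],
)

```text
clock: 14.57
eef_pos: [0.6329, -0.0027, 0.2158]
tool_rot: [0.053, 0.999, 0.0, 0.002]
ft_force: [-0.9, -0.7, -0.6]
grip_width: 0.0603
```

```bash
python3 - <<'E'
from h import *
plan()
c=get_calibration("wrist");im=camera("wrist")
np.save("w7.npy",c,allow_pickle=True)
cv2.imwrite("pics/w7.png",cv2.resize(im[100:330,130:420],None,fx=2.6,fy=2.6,interpolation=cv2.INTER_CUBIC)[:,:,::-1])
for n,lo,hi in (("red",(0,200,180),(4,255,255)),("blue",(100,150,160),(120,255,255))):
    for b in blob(im,lo,hi,mn=200): w=onz(c,b[2],.04)[:2]*1000;print(n,b,Fi(w))
E
```

```text
clock 14.57 p [632.9  -2.7 215.8] yaw 3.035 F [-0.9 -0.7 -0.6] T [ 0.01  0.01 -0.  ] w 60.3
red (np.int32(1350), [339, 152, 42, 42], array([360.2, 172.3])) [41.12402254 -2.40178609]
blue (np.int32(1216), [341, 195, 40, 40], array([360.5, 214.2])) [77.26919831 -1.05058852]
```

View pics/w7.png

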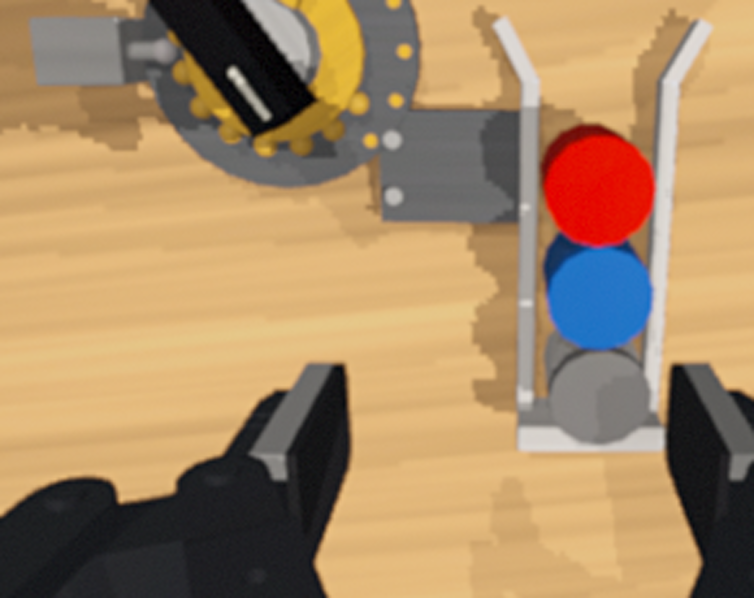

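Red is at x=41.1, blue at 77.3 and grey about 112 mm: close file against the stop, all upright. That was picture 12, so from here I measure by masks only. Now the knob.

```bash
python3 - <<'E'
from h import *
Y=np.pi+TH+.60
k=F(0,-110);print(k)
plan((*k,190,Y),(*k,116,Y))
E
```

```text
[560.80713319 -75.07676566]
clock 14.62 p [630.6  -2.4 213.7] yaw 3.035 F [-1.2  0.2 -0.6] T [ 0.    0.04 -0.02] w 67.7
(np.float64(560.8071331873883), np.float64(-75.07676565753133), 190, 3.635092653589793) [61.7, -79.7, 23.8] [0.0007, -0.0014, -0.5997]
(np.float64(560.8071331873883), np.float64(-75.07676565753133), 116, 3.635092653589793) [61.6, -79.7, 97.8] [0.0007, -0.0014, -0.5997]
```

>>> send_rows(
  moves=[
    [[20, -26, 5], [0, 0, -0.12], 60],
    [[41, -53, 10], [0, 0, -0.24], 50],
    [[62, -80, 15], [0, 0, -0.36], 45],
    [[62, -80, 15], [0, 0, -0.48], 45],
    [[62, -80, 15], [0, 0, -0.6], 45],
    [[62, -80, 15], [0, 0, -0.6], 45],
    [[62, -80, 15], [0, 0, -0.6], 45],
    [[62, -80, 15], [0, 0, -0.6], 45],
  ],
)

```text
clock: 15.28
eef_pos: [0.5598, -0.0747, 0.198]
tool_rot: [-0.244, 0.97, 0.001, -0.002]
ft_force: [-0.6, 0.4, -0.4]
grip_width: 0.0454
```

```bash
python3 - <<'E'
from h import *
Y=np.pi+TH+.60;k=F(0,-110)
plan((*k,116,Y))
c=get_calibration("wrist");im=camera("wrist")
# white line on the bar's top & bar's dark top
u,v=proj(c,np.r_[k,67]/1000);print('axis px',u,v)
g=im.max(2)
hsv=cv2.cvtColor(im,cv2.COLOR_RGB2HSV)
m=((hsv[:,:,2]<40)*255).astype(np.uint8)
x0,y0=int(u)-60,int(v)-60
n,l,s,cc=cv2.connectedComponentsWithStats(m)
for i in range(1,n):
    if s[i,4]>150: print('dark',s[i],cc[i].round(1))
w=((hsv[:,:,2]>150)&(hsv[:,:,1]<60)).astype(np.uint8)
n,l,s,cc=cv2.connectedComponentsWithStats(w)
for i in range(1,n):
    if s[i,4]>15:
        ys,xs=np.where(l==i);r=cv2.minAreaRect(np.c_[xs,ys].astype(np.float32));p=onz(c,cc[i],.067)[:2]*1000
        print('white',s[i],r,Fi(p).round(1))
E
```

```text
clock 15.28 p [559.8 -74.7 198. ] yaw -2.650 F [-0.6  0.4 -0.4] T [-0.04  0.    0.05] w 45.4
(np.float64(560.8071331873883), np.float64(-75.07676565753133), 116, 3.635092653589793) [-1.0, -1.0, 82.0] [0.0021, -0.0026, -0.0015]
axis px 323.6949591213645 219.3996215284033
dark [   0  145   66   88 3210] [ 24.3 194.9]
dark [ 316  179   19   70 1054] [324.9 209.8]
dark [263 239  17  75 636] [272.3 271.5]
dark [    6   239   634   161 42326] [330.5 348.9]
white [ 239  137   54   42 1070] ((267.9615173339844, 162.3076934814453), (55.74736785888672, 25.51620864868164), 33.690067291259766) [ -12.4 -167. ]
white [335 189  11  33 252] ((340.26251220703125, 204.8015594482422), (32.01388931274414, 9.866438865661621), 87.61405944824219) [ -15.3 -107.3]
white [324 225   4  22  86] ((325.5, 235.5), (21.0, 3.0), 90.0) [   9.4 -102.1]
white [395 234   8  15  87] ((398.15386962890625, 240.7307891845703), (6.0796003341674805, 14.31647777557373), 11.309932708740234) [-16.8 -57. ]
white [337 243   7   6  34] ((340.0, 245.5), (5.0, 6.0), 90.0) [  9.9 -89.2]
white [325 259   7   6  30] ((328.0, 261.5), (6.0, 5.0), 0.0) [ 25.3 -89.2]
white [430 271  27  15 153] ((443.1293029785156, 278.8017578125), (5.777482986450195, 28.230886459350586), 66.80140686035156) [-11.5 -10. ]
white [258 273   4   7  25] ((259.5, 276.0), (6.0, 3.0), 90.0) [  63.6 -124.2]
white [341 284  31  40 220] ((355.74627685546875, 303.70684814453125), (5.237422943115234, 48.51506042480469), 40.0302619934082) [ 42.2 -51.7]
white [  0 391   9   9  47] ((4.0, 395.0), (8.0, 8.0), 0.0) [ 311.3 -258.8]
```

The white line lies vertical in the wrist image, 1.3 mm off the jaw centre, so the alignment is good. Descend and grip.

>>> send_rows(
  moves=[
    [[-1, 0, 25], [0.002, -0.003, 0], 45],
    [[-1, 0, 55], [0.002, -0.003, 0], 45],
    [[-1, 0, 82], [0.002, -0.003, 0], 45],
    [[-1, 0, 82], [0.002, -0.003, 0], 40],
    [[-1, 0, 82], [0.002, -0.003, 0], 25],
    [[-1, 0, 82], [0.002, -0.003, 0], 10],
    [[-1, 0, 82], [0.002, -0.003, 0], 5],
    [[-1, 0, 82], [0.002, -0.003, 0], 5],
    [[-1, 0, 82], [0.002, -0.003, 0], 5],
    [[-1, 0, 82], [0.002, -0.003, 0], 5],
  ],
)

```text
clock: 16.17
eef_pos: [0.5614, -0.0736, 0.1176]
tool_rot: [-0.244, 0.97, 0.0, 0.002]
ft_force: [-1.7, 3.7, 4.4]
grip_width: 0.0127
```

```bash
python3 - <<'E'
from h import *
Y=np.pi+TH+.60;k=F(0,-110)
plan((*k,116,Y));print(Fi(readout.get_obs()['eef_pos'][:2]*1000))
E
```

```text
clock 16.17 p [561.4 -73.6 117.6] yaw -2.648 F [-1.7  3.7  4.4] T [ 0.82  0.32 -0.01] w 12.7
(np.float64(560.8071331873883), np.float64(-75.07676565753133), 116, 3.635092653589793) [1.2, -1.0, 1.6] [-0.0003, 0.0034, -0.0003]
[   0.42242659 -108.47047776]
```

Gripped (12.7 mm). Turn clockwise in stages, watching the moment about z.

>>> send_rows(
  moves=[
    [[0, 0, 0], [0, 0, 0.08], 5],
    [[0, 0, 0], [0, 0, 0.16], 5],
    [[0, 0, 0], [0, 0, 0.24], 5],
    [[0, 0, 0], [0, 0, 0.32], 5],
    [[0, 0, 0], [0, 0, 0.39], 5],
    [[0, 0, 0], [0, 0, 0.39], 5],
    [[0, 0, 0], [0, 0, 0.39], 5],
  ],
)

```text
clock: 16.75
eef_pos: [0.5614, -0.0737, 0.1177]
tool_rot: [-0.052, 0.999, 0.0, 0.002]
ft_force: [-0.5, 2.2, -2.2]
grip_width: 0.0127
```

```bash
cat >> h.py <<'E'
def gate():
    "angle of the brass arm about the knob from the top view (z=22), as index angle"
    c=get_calibration("top");im=camera("top");k=F(0,-110)
    m=cv2.inRange(cv2.cvtColor(im,cv2.COLOR_RGB2HSV),(18,150,110),(28,255,255))
    ys,xs=np.where(m);P=np.array([Fi(onz(c,(x,y),.022)[:2]*1000)-[0,-110] for x,y in zip(xs,ys)])
    r=np.hypot(*P.T);return P[(r>55)&(r<130)]
E
python3 - <<'E'
from h import *
plan()
o=readout.get_obs();print(Fi(o['eef_pos'][:2]*1000),'turned',3.635-np.arctan2(*Rn.from_quat(o['tool_rot']).as_matrix()[[1,0],0])%(2*np.pi), 'Tz',o['ft_torque'],o['tau'][5])
P=gate();a=np.arctan2(P[:,1],P[:,0])%(2*np.pi)
h,e=np.histogram(a,60,(0,2*np.pi));i=h.argsort()[-5:];print([(round(e[j],2),h[j]) for j in sorted(i)])
E
```

```text
clock 16.75 p [561.4 -73.7 117.7] yaw -3.037 F [-0.5  2.2 -2.2] T [0.26 0.14 0.01] w 12.7
[   0.46849948 -108.58738842] turned 0.3884675144309777 Tz [0.26441674 0.14437433 0.01114597] 0.10149008128792048
[(np.float64(2.2), np.int64(6)), (np.float64(2.3), np.int64(87)), (np.float64(2.41), np.int64(2)), (np.float64(5.76), np.int64(0)), (np.float64(6.18), np.int64(0))]
```

The gate follows (about 2.35 rad, i.e. index ≈0.39). On to the second click and just short of the third.

>>> send_rows(
  moves=[
    [[0, 0, 0], [0, 0, 0.08], 5],
    [[0, 0, 0], [0, 0, 0.16], 5],
    [[0, 0, 0], [0, 0, 0.24], 5],
    [[0, 0, 0], [0, 0, 0.32], 5],
    [[0, 0, 0], [0, 0, 0.4], 5],
    [[0, 0, 0], [0, 0, 0.4], 5],
    [[0, 0, 0], [0, 0, 0.4], 5],
  ],
)

```text
clock: 17.38
eef_pos: [0.5614, -0.0739, 0.1177]
tool_rot: [0.146, 0.989, 0.0, 0.001]
ft_force: [-1.1, 2.3, -1.7]
grip_width: 0.013
```

```bash
cat > g.py <<'E'
from h import *
plan()
o=readout.get_obs();t=3.635-np.arctan2(*Rn.from_quat(o['tool_rot']).as_matrix()[[1,0],0])%(2*np.pi)
P=gate();a=np.arctan2(P[:,1],P[:,0])%(2*np.pi);a=a[(a>1.0)&(a<2.9)]
print('turned %.3f'%t,Fi(o['eef_pos'][:2]*1000).round(1),'gate idx (median)',2.749-np.median(a),len(a),'tau6',o['tau'][5])
E
python3 g.py
```

```text
clock 17.38 p [561.4 -73.9 117.7] yaw 2.849 F [-1.1  2.3 -1.7] T [0.1  0.24 0.06] w 13.0
turned 0.786 [   0.4 -108.8] gate idx (median) 0.7849877411830364 92 tau6 0.12513223104178905
```

The gate index of 0.785 matches the tool turn of 0.786. Now to the third click (+0.392).

>>> send_rows(
  moves=[
    [[0, 0, 0], [0, 0, 0.08], 5],
    [[0, 0, 0], [0, 0, 0.16], 5],
    [[0, 0, 0], [0, 0, 0.24], 5],
    [[0, 0, 0], [0, 0, 0.3], 5],
    [[0, 0, 0], [0, 0, 0.34], 5],
    [[0, 0, 0], [0, 0, 0.34], 5],
  ],
)

```text
clock: 17.93
eef_pos: [0.5613, -0.074, 0.1177]
tool_rot: [0.311, 0.951, 0.001, 0.001]
ft_force: [-1.3, 1.2, -0.7]
grip_width: 0.0127
```

```bash
python3 g.py
```

```text
clock 17.93 p [561.3 -74.  117.7] yaw 2.510 F [-1.3  1.2 -0.7] T [0.1  0.29 0.09] w 12.7
turned 1.125 [   0.3 -108.9] gate idx (median) 1.119747696973281 89 tau6 0.372390104457736
```

>>> send_rows(
  moves=[
    [[0, 0, 0], [0, 0, 0.03], 5],
    [[0, 0, 0], [0, 0, 0.06], 5],
    [[0, 0, 0], [0, 0, 0.06], 5],
  ],
)

```text
clock: 18.23
eef_pos: [0.5612, -0.074, 0.1177]
tool_rot: [0.338, 0.941, 0.001, 0.001]
ft_force: [0.2, 2.0, -1.8]
grip_width: 0.0129
```

```bash
python3 g.py
```

```text
clock 18.23 p [561.2 -74.  117.7] yaw 2.452 F [ 0.2  2.  -1.8] T [0.16 0.31 0.11] w 12.9
turned 1.183 [   0.3 -108.9] gate idx (median) 1.174858824439232 82 tau6 0.2768901363015175
```

At the third click: the gate reads 1.175 and the tool 1.183, and the joint 6 torque dropped into the detent. I'll hold, confirm it stays and check the canisters by mask, then hand in.

>>> send_rows(
  moves=[
    [[0, 0, 0], [0, 0, 0], 5],
    [[0, 0, 0], [0, 0, 0], 5],
    [[0, 0, 0], [0, 0, 0], 5],
    [[0, 0, 0], [0, 0, 0], 5],
    [[0, 0, 0], [0, 0, 0], 5],
    [[0, 0, 0], [0, 0, 0], 5],
  ],
)

```text
clock: 18.78
eef_pos: [0.5613, -0.074, 0.1177]
tool_rot: [0.337, 0.941, 0.001, 0.001]
ft_force: [-0.1, 2.0, -2.4]
grip_width: 0.0127
```

```bash
python3 g.py; python3 - <<'E'
from h import *
for n in ("wrist","top","side"):
    c=get_calibration(n);im=camera(n)
    for k,lo,hi in (("red",(0,180,110),(4,255,255)),("blue",(100,150,90),(120,255,255))):
        for b in blob(im,lo,hi,mn=30): w=onz(c,b[2],.04)[:2]*1000;print(n,k,b,Fi(w).round(1))
E
```

```text
clock 18.78 p [561.3 -74.  117.7] yaw 2.453 F [-0.1  2.  -2.4] T [0.12 0.28 0.02] w 12.7
turned 1.182 [   0.3 -108.9] gate idx (median) 1.173480500873005 90 tau6 0.07128244265913963
wrist red (np.int32(5149), [476, 162, 98, 74], array([525.7, 196.6])) [32.4 -8.3]
wrist blue (np.int32(3649), [500, 221, 97, 63], array([555.3, 252.2])) [71.2 -6.5]
top red (np.int32(154), [312, 179, 14, 13], array([318.6, 184.9])) [42.9 -0.9]
top blue (np.int32(144), [313, 164, 14, 14], array([319.6, 170.6])) [79.3  0.4]
side red (np.int32(75), [331, 209, 14, 7], array([337.4, 211.7])) [42.7 -0.8]
```

```bash
python3 -c "
from workcell import order
print(order.job_done())"
```

```text
the job is handed in; nothing more can be done
None
```

The job is handed in at about 19 s. All three canisters stand in single file against the end stop, and the knob is held at the third click with the gate across the mouth.

**Canisters:** I slid the blue in until I felt the stop, then the red. The red slipped between the pads and ended 9 mm short. I pushed it home from behind with the closed fingers. The last top-view check put red at x = 42.9 mm and blue at 79.3, against nominal 42 and 78. Grey read about 112, nominal 114, and was last measured before I turned the knob.

**Knob:** The gate angle in the top view read 1.173 and the tool had turned 1.182, against 1.178 for the third click. Both held steady over half a second, still gripped.

**Disagreements and gaps:**
- **Early wrist view:** its positions were about 7 mm off because the arm was still moving, so I discarded them and measured again.
- **Last wrist check:** its blobs read red at x = 32 and blue at 71. They include the cans' sides, so I trusted the top view, and for the red the side view too (x = 42.7).
- **Red canister lift:** when I gripped it, the tool crept up about 1.7 mm, so it may have been lifted briefly. I pressed it back onto the desk before sliding.
- **Not re-checked:** the lever, prism housing, helicoid and cup. No move went near them.

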